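# Close the paint strainer: seat the screen disc, screw the collar over it

### The arm

A 7-joint arm with a two-finger parallel gripper is mounted at the origin on a cart in front of the work surface, level with it; the furniture and walls round the work are solid. World frame = base frame: x ahead of the robot, y to its left, z up, the work surface at z = 0. Lengths are in m, angles in rad, forces in N, time in s.
With the tool pointing down it reaches from about 0.425 to 0.825 m from the base axis. Payload 3.6 kg.
Tool frame: the origin (TCP) lies midway between the tips of the shut fingers; the grasp point (between the pads) lies 19 mm behind it; z points along the fingers, y is the line along which they close (so a half turn about z gives the same grasp; the last joint's range is limited). The gripper opens to 85 mm and grips with 20 to 120 N. Pads are 22 mm wide; open, the fingers measure 114 mm over their backs; the gripper's body (76 mm by 85 mm) begins 54 mm behind the grasp point. The pads swing forward as they close: fully open they stand 13 mm farther back than shut.
Start: joints at [-0.026, 0.615, -0.013, 1.423, 0.008, 1.103, -0.04], TCP at [0.65, 0, 0.231] pointing down, gripper open.
Joint ranges: [-3.12, 3.12], [-0.3, 2.06], [-1.34, 1.32], [0.26, 2.42], [-1.36, 4.5], [0.01, 1.98], [-2.84, 2.84]. Speed limits (rad/s): [2.79, 2.79, 3.14, 3.14, 3.14, 3.14, 3.14].

### API

Orientations are given as a unit quaternion [w, x, y, z].
In Python, from cell import manip gives the robot as it stands. The module is installed in compiled form; this text tells all that it offers.
- The arm moves only by the tool arm_command, never from a script. Its argument "increments" is a list of rows, each a list of 6 numbers: the shift along the world's x, y, z each as a share of 0.15 m, from -1 to 1, then the turn, a rotation vector about the world's x, y, z each as a share of 60 degrees, from -1 to 1. A call has 1 to 12 rows; each row shifts and turns the commanded pose from where the row before left it; what a row does not reach is not made up. A row lasts 1/8 s, in which the tool goes at most 62.5 mm and 10.7 degrees, less where a joint would pass 70% of its speed; a pose out of reach is approached as far as the arm can. A call with a number of a shift or a turn outside -1 to 1 is refused whole. A call with a gripper value outside its range is refused whole. "hand" is the finger opening in mm, from 0 to 85.4, set as the call begins (left out, the last holds). The fingers move at their own pace and stop on an object; "grip_force" is the grip in N (left out, the last holds). Time passes only in rows, so rows that do not move let the fingers close. It gives the time, the measured TCP pose, the force, the opening and the grip force at its end, in the units of the state.
- manip.sense(): the state, without advancing time (a new reading comes with each control period).
- manip.read_camera(name): name is "scene" or "side" or "wrist"; returns a dict with "image" (420x560x3 uint8, red, green, blue), "mtx" (3x3 intrinsics, pixels), "k1" (the pictures are not rectified: a ray, as slopes to the right and down, at radius r is drawn at 1 + k1 r^2 times it, then the intrinsics apply), "extrinsics" (4x4, takes a point from world to camera coordinates). Camera axes: x right, y up, looking along -z (the intrinsics and any distortion apply to the point x, -y, -z); pixel columns grow to the right and rows downward; lengths in m; the calibration is good to about 2 mm. A picture is of the moment at which its call begins. There is no depth.
- manip.job_done(): hands the job in; it is judged then, once.
The state is a dict: "clock": time; "joint_pos": joint angles; "qvel": joint speeds; "effort": joint torques, N m; "position": TCP position; "tool_rot": TCP orientation; "ft_force": force on the tool from outside, world axes, zero at the start; "ft_torque": the same for the moment, N m; "grip_width": finger opening in m; "grip_force": force on a finger pad.
Only numpy, scipy, OpenCV 4.12 (cv2) and the standard library are available. Lean on these libraries where they do the work, as an engineer would, in place of code of your own. Each camera call takes 0.05 s, during which the arm holds its last target. There are 200 camera calls.

### The job

Close up the paint strainer: seat the loose strainer disc flat in the mouth of the pot, knob up, and let go of it. Then put the collar over it, feel with light pressure for the place where its studs drop between the threads, press it down and turn it clockwise until it comes up gently against its stop, fully home and level, then let go. Nothing may be forced (keep under 40 N on the disc and the pot, under 80 N on the threads and stop), and the bottle, the cup and the sanding block must not be pushed away or knocked over.

Things in the scene. Friction and masses are not known exactly. Their poses are not given: they have to be found in the camera images.
- pot: Fixed aluminium strainer pot; origin on the work surface under the centre of its base plate (116 mm square, screw heads to 12 mm high), z up. Bowl 76 mm wide, up to 39 mm high, outlet stub on its +x side to 54 mm from the axis, at 10 to 34 mm height. Above it a neck, a tube of 44 mm outside and 40 mm inside diameter about the z axis, rim at z = 85 mm.
- mouth (a point): Centre of the neck's rim, 85 mm above the pot's origin, pot's axes. A spring ring in the neck, 5 mm below this point, carries the disc: it yields 6 mm at most and pushes up with 4 N at first, 1 N more per mm. The disc just set down has its top 5 mm above the rim and its strainer_mid 11 mm above this point; 7 mm above when the collar is home.
- threads (a point): On the axis, 84 mm above the pot's origin: flat tops of four threads round the neck, 54 mm over all. Between them four upright gaps 90 degrees apart, 8.5 mm wide, open at the top. One gap lies 0.15 to 1.05 rad clockwise (seen from above) of the pot's +x axis; just where differs each time and is not measured (nor do this point's axes tell): find it by feel.
- home (a point): On the axis, 78 mm above the pot's origin: where collar_mid is when screwed home. From a gap the studs go clockwise (seen from above) only: past the gap's edge (0.17 rad from its middle) the thread's underside falls 5.5 mm within 0.55 rad, then runs level to a stop. A stud is stopped about 0.88 rad clockwise of the middle of its gap. The spring then holds it by friction.
- strainer_mid (a point): Loose strainer disc, 60 g: steel, 37.6 mm across, 10 mm thick, edges bevelled, with a 14 mm square pull knob on its middle that reaches 32 mm above the disc's underside, faces square to the disc's x and y axes. This point is on its axis 16 mm above the underside; z up, through the knob.
- collar_mid (a point): Loose screw collar, 120 g: dark steel ring 24 mm high, 62 mm outside, two flat grip pads at its +y and -y sides (30 mm wide along x, 65 mm over both). Bore 58 mm. Inward lip at the top, 4 mm thick, with a 28 mm hole for the disc's knob. This point is on its axis 12 mm above the underside; z up, to the lip. Lip's underside: 8 mm above this point.
- collar_studs (a point): On the collar's axis at stud height, 6.5 mm above its underside; collar's axes. Four round studs 5 mm thick point inward on the +x, +y, -x, -y sides to 24 mm from the axis. collar_mid stands 92 mm above the pot's origin when they rest on the thread tops, 82 mm when they are in the gaps and the lip just meets the disc; pressing on to 77 mm takes 9 N and frees them to turn.
- additive_a: Small dark bottle, 45 mm wide, 96 mm high, bystander; origin under its centre.
- mix_cup: Clear plastic cup, 71 mm wide, 86 mm high, bystander; origin under its centre.
- sand_block: Dark sanding block, 64 x 118 x 31 mm, lying flat, bystander; origin under its centre.
There are look-alikes about, which are no part of the job. Several things look just like the part that bears collar_mid: the one meant starts farthest to the robot's left. Of the things shaped like the part that bears strainer_mid, the bare steel one is meant.

How it is judged:
On the way, in this order (a step that is already met when the one before it is completed fails the run):
1. the strainer disc sits flat in the mouth, released, the collar not yet on it (z of strainer_mid in the frame of pot between 0.09 and 0.0975 m and horizontal distance between strainer_mid and pot below 0.003 m and angle between strainer_mid's own z axis and vertical below 0.06 rad and contact force between the fingers and strainer below 0.2 N and horizontal distance between collar_mid and pot above 0.06 m), for 0.2 s.
2. the collar is over the mouth and its studs have dropped into the gaps (horizontal distance between collar_mid and pot below 0.004 m and z of collar_mid in the frame of pot below 0.086 m and angle between collar_mid's own z axis and vertical below 0.1 rad), for 0.05 s.
At the end, for the whole second after the job is handed in: The disc lies flat in the mouth (within 3 mm of its axis, pressed down to its home height within 1.5 mm), the collar is screwed down over it to its home height (at most 1.3 mm above 78 mm, within 4 mm of the axis, tilted under 0.05 rad), and both stay so by themselves when released (horizontal distance between collar_mid and pot below 0.004 m and z of collar_mid in the frame of pot between 0.075 and 0.0793 m and angle between collar_mid's own z axis and vertical below 0.05 rad and horizontal distance between strainer_mid and pot below 0.003 m and z of strainer_mid in the frame of pot between 0.088 and 0.0935 m and angle between strainer_mid's own z axis and vertical below 0.06 rad and linear speed of collar below 0.01 m/s); the robot touches nothing.
It fails at once if the collar is forced against the pot's threads or stop (over 80 N) (contact force between collar and pot above 80 N).
It fails at once if the disc is forced against the pot (over 40 N) (contact force between strainer and pot above 40 N).
It fails at once if the robot pushes the pot hard (over 40 N) (contact force between any of the fingers, the arm and pot above 40 N).
It fails at once if a bystander is pushed away or knocked over (distance of any of additive_a, mix_cup, sand_block from where it was at the start of the episode above 0.03 m or angle between any of additive_a, mix_cup's own z axis and vertical above 0.5 rad).
It also fails if it takes over 72 s, if anything falls off the work surface, if the arm or the gripper's body presses on something with over 40 N, if the wrist force passes 120 N, or if a joint passes its speed limit or range.

## Working session

There is one attempt and no reset: what is moved stays moved. The work goes in short steps, Python scripts to look and compute and a tool call to move; the robot and the scene stay as the last step left them, time stands still between calls to the robot, and variables do not carry over. Pictures are saved under pics/ and viewed, at most 10 in all, crops included, and the job is handed in when it is done.

Besides the shell and the picture viewer there is one more tool, called after "Emit:" by a JSON object that holds its "op" and its "data", one argument or row to a line. arm_command: Moves the arm, as the interface text tells. Its arguments: {"type":"object","properties":{"increments":{"type":"array","items":{"type":"array","items":{"type":"number"}}},"hand":{"type":"number"},"grip_force":{"type":"number"}},"required":["increments"]}

```bash
mkdir -p pics; cat > h.py <<'E'
import numpy as np, cv2
from cell import manip
def cam(n,save=None):
    c=manip.read_camera(n)
    if save: cv2.imwrite('pics/'+save,cv2.cvtColor(c['image'],cv2.COLOR_RGB2BGR))
    return c
def proj(c,P):
    P=np.atleast_2d(P); E=c['extrinsics']; q=P@E[:3,:3].T+E[:3,3]
    s=np.c_[q[:,0]/-q[:,2],-q[:,1]/-q[:,2]]; r2=(s**2).sum(1,keepdims=True)
    s=s*(1+c['k1']*r2); return s@np.array(c['mtx'])[:2,:2].T+np.array(c['mtx'])[:2,2]
def ray(c,uv):
    k=c['k1']; s=cv2.undistortPoints(np.array([[uv]],float),np.array(c['mtx']),np.array([k,0,0,0],float))[0,0]
    E=c['extrinsics']; R=E[:3,:3]; o=-R.T@E[:3,3]; return o,R.T@np.array([s[0],-s[1],-1])
def atz(c,uv,z):
    o,d=ray(c,uv); return o+d*(z-o[2])/d[2]
E
python3 - <<'E'
from h import *
a=[cam(n) for n in('scene','side','wrist')]
for n,c in zip('scene side wrist'.split(),a):
    cv2.imwrite(f'pics/{n}0.png',cv2.cvtColor(c['image'],cv2.COLOR_RGB2BGR))
    E=c['extrinsics'];print(n,-E[:3,:3].T@E[:3,3],-E[2,:3],c['k1'],np.array(c['mtx'])[0,0])
s=manip.sense();print(s['clock'],s['position'],s['tool_rot'],s['ft_force'],s['grip_width'])
E
```

```text
scene [0.15899997 0.67336796 0.90890694] [ 0.37436988 -0.60349138 -0.70402085] -0.138330225898624 431.66877514267094
side [0.18449298 0.64163601 0.58861369] [ 0.41214362 -0.72172189 -0.55610714] -0.021425155221103828 429.24312384386246
wrist [0.65010964 0.06849189 0.37212046] [-0.00150254 -0.27242676 -0.96217535] -0.014084527283949518 291.14902476788825
0.15 [ 6.49424324e-01 -1.40133955e-06  2.30379209e-01] [-6.87226334e-04  7.07088145e-01  7.07124716e-01 -7.20038122e-04] [ 0.54608995  0.22706952 -0.57855669] 0.08538039104932893
```

View pics/scene0.png

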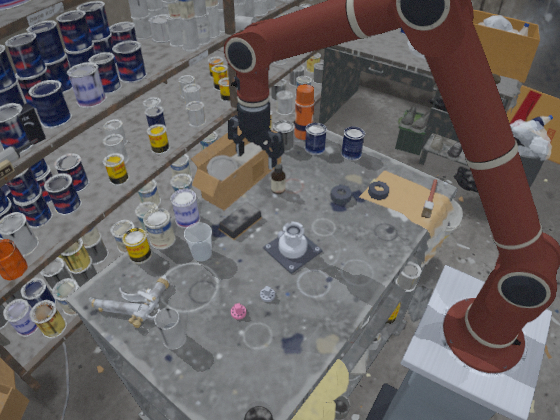

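View pics/side0.png

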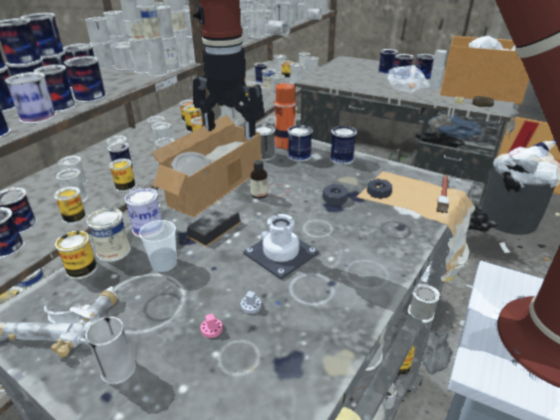

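The scene shows the pot at (292,245), the bare steel disc at (268,294) and a pink look-alike at (238,311). Dark rings are at (341,195), (378,189) and (258,412). The ring at (258,412) should be the farthest left (+y), so I'll confirm with crops and positions.

```bash
python3 - <<'E'
from h import *
c=cam('scene','s1.png');im=cv2.imread('pics/s1.png')
for n,uv,z in [('pot rim',(292,228),.085),('disc',(268,295),.01),('pink',(238,312),.01),('r1',(341,195),.02),('r2',(378,189),.02),('r3',(258,412),.02),('bottle',(278,189),0),('cup',(200,256),0),('block',(240,221),.03),('cup2',(172,345),0)]:
    print(n,atz(c,uv,z).round(3))
A=cv2.resize(im[360:420,210:310],None,fx=4,fy=4,interpolation=3);B=cv2.resize(im[175:215,320:420],None,fx=4,fy=4,interpolation=3)
C=cv2.resize(im[215:325,220:320],None,fx=4,fy=4,interpolation=3)
L=np.vstack([A,B]);L=cv2.copyMakeBorder(L,0,440-L.shape[0],0,0,0)
cv2.imwrite('pics/crop1.png',np.hstack([L,C]))
E
```

```text
pot rim [0.53  0.02  0.085]
disc [0.498 0.183 0.01 ]
pink [0.532 0.262 0.01 ]
r1 [ 0.504 -0.226  0.02 ]
r2 [ 0.419 -0.312  0.02 ]
r3 [0.356 0.437 0.02 ]
bottle [ 0.69  -0.164  0.   ]
cup [0.724 0.173 0.   ]
block [0.691 0.032 0.03 ]
cup2 [0.611 0.413 0.   ]
```

View pics/crop1.png

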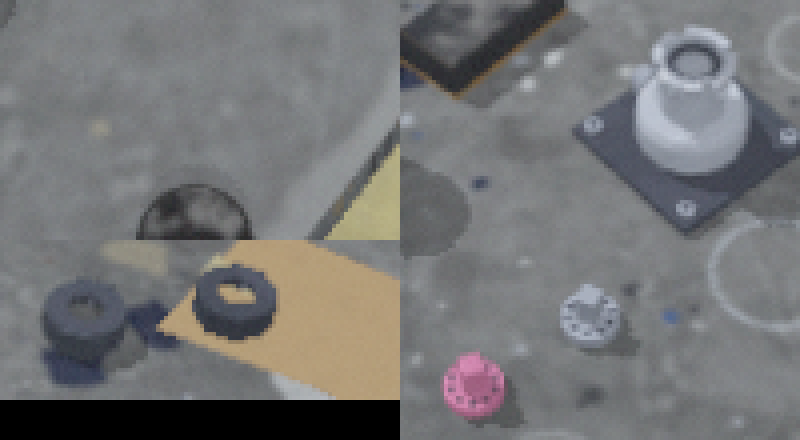

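The (258,412) patch looks like a flat stain with no bore. (341,195) is a ring on something at y≈-0.23 and (378,189) is a ring at y≈-0.31. I'll check the stain with the wrist camera on the way to the steel disc.

Emit:
{"op": "arm_command", "data": {
  "increments": [
    [-0.22, 0.3, 0.02, 0, 0, 0],
    [-0.22, 0.3, 0.02, 0, 0, 0],
    [-0.22, 0.3, 0.02, 0, 0, 0],
    [-0.22, 0.3, 0.02, 0, 0, 0],
    [-0.22, 0.3, 0.02, 0, 0, 0],
    [-0.1, 0.2, 0, 0, 0, 0],
    [0, 0, 0, 0, 0, 0],
    [0, 0, 0, 0, 0, 0]
  ],
  "hand": 50
}}

```text
clock: 1.2
position: [0.4706, 0.2538, 0.2462]
tool_rot: [0.001, 0.708, 0.707, -0.0]
ft_force: [0.2, -0.6, -0.2]
grip_width: 0.0499
grip_force: 0.0
```

```bash
python3 - <<'E'
from h import *
c=cam('wrist','w1.png');s=manip.sense();print(s['clock'],s['position'],s['tool_rot'])
print(proj(c,[[.498,.183,.01],[.356,.437,0],[.53,.02,.085]]))
E
```

```text
1.25 [0.47086521 0.25327726 0.24613244] [ 5.46513343e-04  7.08054721e-01  7.06157255e-01 -3.80270479e-04]
[[301.08738246 229.49477493]
 [183.77207999  24.54010052]
 [327.53098942 368.27161787]]
```

View pics/w1.png

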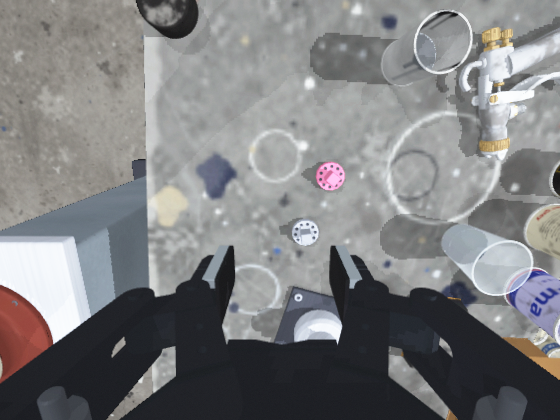

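The "ring" at top left (168,15) is a can beside the table, so the collar meant is the one at scene (341,195), the leftmost true collar. The steel disc is at (305,232) with its knob nearly axis-aligned, and the pink look-alike is at (330,176). I'll move above the disc for a closer look.

Emit:
{"op": "arm_command", "data": {
  "increments": [
    [0.1, -0.23, -0.3, 0, 0, 0],
    [0.1, -0.22, -0.3, 0, 0, 0],
    [0, 0, -0.15, 0, 0, 0],
    [0, 0, 0, 0, 0, 0],
    [0, 0, 0, 0, 0, 0]
  ]
}}

```text
clock: 1.88
position: [0.5009, 0.1876, 0.1348]
tool_rot: [0.0, 0.707, 0.707, 0.001]
ft_force: [-0.2, -0.5, 0.3]
grip_width: 0.0496
grip_force: 0.0
```

```bash
python3 - <<'E'
from h import *
s=manip.sense();c=cam('wrist','w2.png');print(s['clock'],s['position'],s['tool_rot'])
p=proj(c,[[.502,.180,.01]])[0];print(p)
im=cv2.imread('pics/w2.png');x0,y0=int(p[0])-70,int(p[1])-50
print(x0,y0)
cv2.imwrite('pics/w2c.png',cv2.resize(im[y0:y0+100,x0:x0+140],None,fx=5,fy=5,interpolation=3))
E
```

```text
1.875 [0.50093545 0.18757862 0.13475739] [3.48521889e-04 7.07269152e-01 7.06943686e-01 9.21761034e-04]
[281.87955071 207.95861188]
211 157
```

View pics/w2c.png

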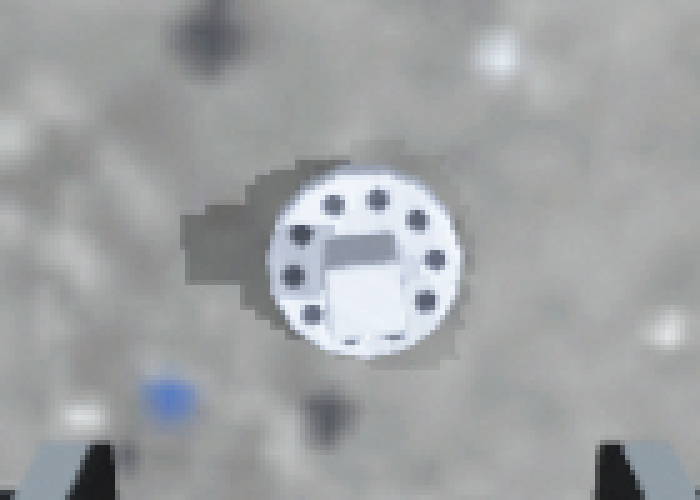

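Disc centred at crop (365,260). The knob top has corners at about (326,268), (399,262), (406,333) and (330,341), so it is turned about 5° counter-clockwise.

```bash
python3 - <<'E'
from h import *
c=cam('wrist')
f=lambda u,v,z:atz(c,(211+u/5-.5,157+v/5-.5),z)
k=np.array([f(u,v,.032) for u,v in[(326,268),(399,262),(406,333),(330,341)]])
print(k.mean(0).round(4));e=np.diff(np.vstack([k,k[:1]]),axis=0);print(np.degrees(np.arctan2(e[:,1],e[:,0])).round(1),np.linalg.norm(e,axis=1).round(4))
print(f(365,260,.009).round(4), f(365,260,.010).round(4))
E
```

```text
[0.5035 0.1785 0.032 ]
[   4.8  -84.2 -173.8   92.7] [0.0128 0.0132 0.0136 0.0135]
[0.5037 0.1795 0.009 ] [0.5037 0.1798 0.01  ]
```

Emit:
{"op": "arm_command", "data": {
  "increments": [
    [0.018, -0.057, -0.2, 0, 0, 0.083],
    [0, 0, -0.3, 0, 0, 0],
    [0, 0, -0.2, 0, 0, 0],
    [0, 0, -0.105, 0, 0, 0],
    [0, 0, 0, 0, 0, 0],
    [0, 0, 0, 0, 0, 0]
  ]
}}

```text
clock: 2.72
position: [0.5037, 0.1795, 0.0143]
tool_rot: [0.001, 0.676, 0.737, 0.001]
ft_force: [0.1, 0.7, 0.4]
grip_width: 0.0501
grip_force: 0.0
```

Emit:
{"op": "arm_command", "data": {
  "increments": [
    [0, 0, 0, 0, 0, 0],
    [0, 0, 0, 0, 0, 0],
    [0, 0, 0, 0, 0, 0],
    [0, 0, 0, 0, 0, 0],
    [0, 0, 0, 0, 0, 0]
  ],
  "hand": 5,
  "grip_force": 30
}}

```text
clock: 3.35
position: [0.5033, 0.1792, 0.0139]
tool_rot: [0.0, 0.676, 0.737, 0.001]
ft_force: [-1.2, -0.2, 7.1]
grip_width: 0.0133
grip_force: 30.2
```

Emit:
{"op": "arm_command", "data": {
  "increments": [
    [0, 0, 0.12, 0, 0, 0],
    [0, 0, 0.36, 0, 0, 0],
    [0, 0, 0.4, 0, 0, 0],
    [0, 0, 0.4, 0, 0, 0],
    [0.036, -0.293, 0, 0, 0, 0],
    [0.036, -0.293, 0, 0, 0, 0],
    [0.036, -0.293, 0, 0, 0, 0],
    [0.036, -0.293, 0, 0, 0, 0],
    [0.036, -0.293, 0, 0, 0, 0],
    [0, 0, 0, 0, 0, 0],
    [0, 0, 0, 0, 0, 0]
  ]
}}

```text
clock: 4.72
position: [0.5293, -0.04, 0.2047]
tool_rot: [-0.001, 0.676, 0.737, 0.0]
ft_force: [-0.4, -0.2, -0.4]
grip_width: 0.0132
grip_force: 29.5
```

```bash
python3 - <<'E'
from h import *
s=manip.sense();c=cam('wrist','w3.png');print(s['clock'],s['position'],s['tool_rot'],s['grip_width'],s['ft_force'])
p=proj(c,[[.53,.02,.085],[.504,-.226,.02]]);print(p)
E
```

```text
4.725 [ 0.52926476 -0.04002565  0.20472579] [-7.21833772e-04  6.75590964e-01  7.37276288e-01  5.83313200e-05] 0.01320182745536263 [-0.42800052 -0.21259053 -0.36408829]
[[287.91152535 135.39804176]
 [250.03248632 323.61852719]]
```

View pics/w3.png

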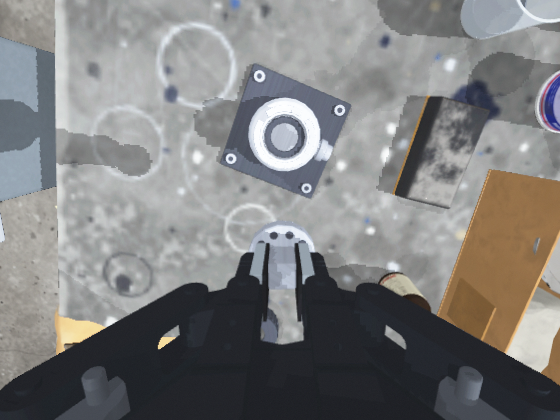

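The pot's mouth is at (286,135), the stub points right-down at (325,151), and the screws are at (260,76), (340,110), (307,188) and (231,159). The disc is held level at (282,240). I'll fit the rim and the yaw.

```bash
cat > fit.py <<'E'
from h import *
from scipy.optimize import minimize
def rim(im,c,x0,r,z,w=.0015,sgn=1):
    g=cv2.GaussianBlur(im,(0,0),.7).astype(np.float32)
    t=np.linspace(0,2*np.pi,180,endpoint=False)
    def val(x,y,rr):
        P=np.c_[x+rr*np.cos(t),y+rr*np.sin(t),np.full(180,z)];q=proj(c,P).astype(np.float32)
        return cv2.remap(g,q[:,0].reshape(-1,1),q[:,1].reshape(-1,1),cv2.INTER_LINEAR).ravel()
    def cost(p): return -sgn*np.median(val(p[0],p[1],r+w)-val(p[0],p[1],r-w)) if 0 else -sgn*np.mean(np.clip(sgn*(val(p[0],p[1],r+w)-val(p[0],p[1],r-w)),0,60))*sgn
    best=min(((cost((x0[0]+a,x0[1]+b)),a,b) for a in np.arange(-.008,.0081,.001) for b in np.arange(-.008,.0081,.001)))
    m=minimize(cost,(x0[0]+best[1],x0[1]+best[2]),method='Nelder-Mead',options=dict(initial_simplex=None,xatol=1e-5))
    return m.x,m.fun
E
python3 - <<'E'
from fit import *
c=cam('wrist');im=cv2.cvtColor(c['image'],cv2.COLOR_RGB2GRAY)
p0=atz(c,(286,135),.085);print('click',p0.round(4))
for r in(.0195,.02,.0205,.022,.027): 
    for s in (1,-1): print(r,s,rim(im,c,p0,r,.085 if r<.025 else .084,sgn=s))
q=np.array([atz(c,u,.011)[:2] for u in[(260,76),(340,110),(307,188),(231,159)]])
print('screws',q.mean(0).round(4));e=np.diff(np.vstack([q,q[:1]]),axis=0);print(np.degrees(np.arctan2(e[:,1],e[:,0])).round(1),np.linalg.norm(e,axis=1).round(4))
cv2.imwrite('pics/rim.png',cv2.resize(im[85:185,230:345],None,fx=6,fy=6,interpolation=3))
for z in(.01,.02):
  print('disc',[atz(c,u,.2047-.0139+.010).round(4) for u in[(249,240),(316,240),(282,222)]])
E
```

```text
click [0.5283 0.021  0.085 ]
0.0195 1 (array([0.52731182, 0.01803097]), np.float64(-60.0))
0.0195 -1 (array([0.52248509, 0.01033527]), np.float64(-29.034326553344727))
0.02 1 (array([0.5271757, 0.0184666]), np.float64(-59.91286849975586))
0.02 -1 (array([0.51846449, 0.01334529]), np.float64(-29.167551040649414))
0.0205 1 (array([0.52713927, 0.01856969]), np.float64(-52.28252029418945))
0.0205 -1 (array([0.53632921, 0.01417181]), np.float64(-27.475900650024414))
0.022 1 (array([0.52346995, 0.02062724]), np.float64(-26.14862823486328))
0.022 -1 (array([0.53123748, 0.02958453]), np.float64(-32.00437927246094))
0.027 1 (array([0.52203964, 0.02731559]), np.float64(-17.310579299926758))
0.027 -1 (array([0.52962606, 0.0150249 ]), np.float64(-28.722623825073242))
screws [0.5279 0.0188]
[ -16.5 -106.3  163.9   73.4] [0.0937 0.0938 0.0942 0.0946]
disc [array([ 0.5115, -0.0319,  0.2008]), array([ 0.5474, -0.0288,  0.2008]), array([ 0.5283, -0.0202,  0.2008])]
disc [array([ 0.5115, -0.0319,  0.2008]), array([ 0.5474, -0.0288,  0.2008]), array([ 0.5283, -0.0202,  0.2008])]
```

View pics/rim.png

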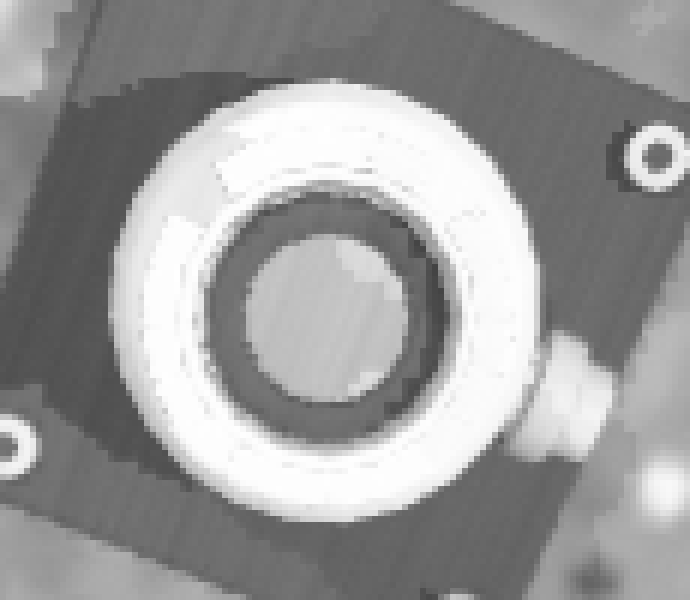

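Pot centre is (0.5274, 0.0186), yaw about -16.4°. A gap shows faintly at crop (200,190), in the direction of about 138°, i.e. about -42° by symmetry, which lies within the stated range. Now carry the disc over the mouth.

Emit:
{"op": "arm_command", "data": {
  "increments": [
    [-0.006, 0.19, 0, 0, 0, 0],
    [-0.006, 0.195, 0, 0, 0, 0],
    [0, 0, -0.2, 0, 0, 0],
    [0, 0, -0.2, 0, 0, 0],
    [0, 0, -0.2, 0, 0, 0],
    [0, 0, -0.065, 0, 0, 0],
    [0, 0, 0, 0, 0, 0],
    [0, 0, 0, 0, 0, 0]
  ]
}}

```text
clock: 5.82
position: [0.5288, 0.0174, 0.1065]
tool_rot: [0.001, 0.676, 0.737, 0.001]
ft_force: [-0.5, 0.3, -1.5]
grip_width: 0.0137
grip_force: 29.5
```

Emit:
{"op": "arm_command", "data": {
  "increments": [
    [0, 0, -0.02, 0, 0, 0],
    [0, 0, -0.015, 0, 0, 0],
    [0, 0, -0.01, 0, 0, 0],
    [0, 0, 0, 0, 0, 0]
  ]
}}

```text
clock: 6.32
position: [0.5279, 0.0169, 0.0987]
tool_rot: [-0.0, 0.676, 0.737, 0.0]
ft_force: [-0.7, -0.3, 0.6]
grip_width: 0.0133
grip_force: 29.7
```

Emit:
{"op": "arm_command", "data": {
  "increments": [
    [-0.002, 0.005, -0.01, 0, 0, 0],
    [0, 0, -0.01, 0, 0, 0],
    [0, 0, 0, 0, 0, 0]
  ]
}}

```text
clock: 6.7
position: [0.5281, 0.0176, 0.0977]
tool_rot: [0.001, 0.676, 0.737, 0.001]
ft_force: [-2.8, -0.1, 14.0]
grip_width: 0.0132
grip_force: 31.3
```

Emit:
{"op": "arm_command", "data": {
  "increments": [
    [0, 0, -0.008, 0, 0, 0],
    [0, 0, 0, 0, 0, 0]
  ]
}}

```text
clock: 6.95
position: [0.5282, 0.018, 0.0973]
tool_rot: [0.001, 0.676, 0.737, 0.001]
ft_force: [-5.9, 0.7, 19.2]
grip_width: 0.0128
grip_force: 32.1
```

Emit:
{"op": "arm_command", "data": {
  "increments": [
    [0, 0, 0.02, 0, 0, 0],
    [-0.01, 0.002, 0, 0, 0, 0],
    [0, 0, -0.012, 0, 0, 0],
    [0, 0, 0, 0, 0, 0]
  ]
}}

```text
clock: 7.45
position: [0.526, 0.0186, 0.095]
tool_rot: [-0.0, 0.676, 0.737, 0.0]
ft_force: [0.3, 1.4, 0.4]
grip_width: 0.0131
grip_force: 29.7
```

Emit:
{"op": "arm_command", "data": {
  "increments": [
    [0, 0, -0.012, 0, 0, 0],
    [0, 0, 0, 0, 0, 0]
  ]
}}

```text
clock: 7.7
position: [0.5261, 0.0185, 0.0937]
tool_rot: [-0.0, 0.676, 0.737, 0.0]
ft_force: [0.2, 1.9, 2.4]
grip_width: 0.0132
grip_force: 30.0
```

Disc is in and on the spring. Release it and lift away.

Emit:
{"op": "arm_command", "data": {
  "increments": [
    [0, 0, 0, 0, 0, 0],
    [0, 0, 0, 0, 0, 0],
    [0, 0, 0, 0, 0, 0],
    [0, 0, 0.2, 0, 0, 0],
    [0, 0, 0.4, 0, 0, 0],
    [0, 0, 0.3, 0, 0, 0],
    [0, -0.4, 0.1, 0, 0, 0],
    [0, -0.4, 0, 0, 0, 0],
    [0, -0.3, 0, 0, 0, 0],
    [0, 0, 0, 0, 0, 0],
    [0, 0, 0, 0, 0, 0]
  ],
  "hand": 40
}}

```text
clock: 9.07
position: [0.5259, -0.1462, 0.2435]
tool_rot: [-0.001, 0.676, 0.737, 0.0]
ft_force: [-0.2, 1.2, 0.5]
grip_width: 0.0398
grip_force: 0.0
```

```bash
python3 - <<'E'
from h import *
s=manip.sense();c=cam('wrist','w4.png');print(s['clock'],s['position'],s['tool_rot'],s['ft_force'])
print(proj(c,[[.526,.0185,.09],[.504,-.226,.02]]))
E
```

```text
9.075 [ 0.52588824 -0.14616471  0.24347862] [-6.38479256e-04  6.75557034e-01  7.37307427e-01  2.08006773e-04] [-0.23091901  1.18060021  0.50148177]
[[297.11083115  14.28873385]
 [259.88884679 237.96724231]]
```

View pics/w4.png

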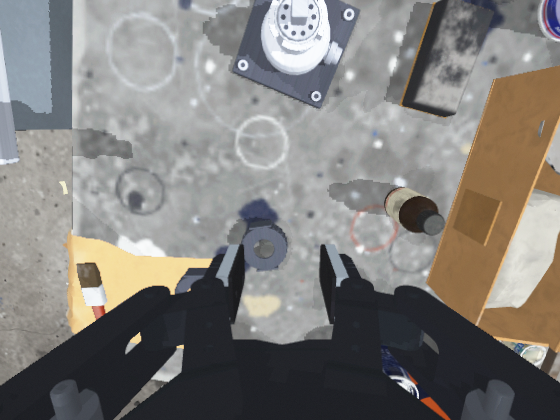

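The disc sits in the mouth at (298,18). The target collar is at (265,247) with its hole at about (264,248), and the second collar is hidden behind the left finger at (195,280). I'll triangulate the hole from scene and wrist to check the collar's height, then fit its pose.

```bash
python3 - <<'E'
from fit import *
w=cam('wrist');s=cam('scene')
o1,d1=ray(s,(341.2-.4,191.2-.4));o2,d2=ray(w,(264,248))
A=np.c_[d1,-d2];t=np.linalg.lstsq(A,o2-o1,rcond=None)[0];print((o1+d1*t[0]).round(4),(o2+d2*t[1]).round(4))
p=(o2+d2*t[1]);im=cv2.cvtColor(w['image'],cv2.COLOR_RGB2GRAY)
for z in(.024,.05,p[2]):
  q=atz(w,(264,248),z)
  print(z,q.round(4),'r14',rim(im,w,q,.014,z,.0012,-1),rim(im,w,q,.014,z,.0012,1))
cv2.imwrite('pics/col.png',cv2.resize(cv2.cvtColor(w['image'],cv2.COLOR_RGB2BGR)[195:295,200:320],None,fx=6,fy=6,interpolation=3))
print(w['image'][225:270:5,264].tolist())
E
```

```text
[ 0.5109 -0.2372  0.0249] [ 0.5111 -0.2371  0.0249]
0.024 [ 0.511  -0.2375  0.024 ] r14 (array([ 0.49711914, -0.24399289]), np.float64(-11.66466999053955)) (array([ 0.52867397, -0.23466877]), np.float64(-8.198486328125))
0.05 [ 0.5117 -0.2259  0.05  ] r14 (array([ 0.49991323, -0.23571557]), np.float64(-12.516444206237793)) (array([ 0.51152156, -0.22772405]), np.float64(-7.920741081237793))
0.024856494194065548 [ 0.5111 -0.2371  0.0249] r14 (array([ 0.49717422, -0.24384102]), np.float64(-11.68760871887207)) (array([ 0.52863248, -0.23438414]), np.float64(-8.214930534362793))
[[61, 65, 74], [104, 113, 129], [106, 115, 132], [99, 103, 106], [105, 107, 105], [102, 106, 104], [112, 113, 114], [100, 105, 123], [101, 108, 124]]
```

View pics/col.png

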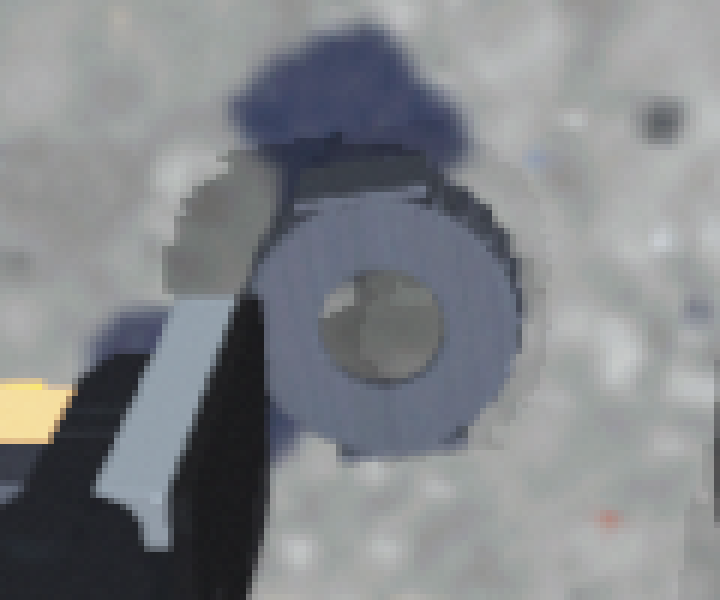

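The collar lies flat with its hole at crop (381,328). The upper pad's top edge runs (295,207)–(430,188) and the lower pad corners are (345,455) and (465,432). Working out yaw and move.

```bash
python3 - <<'E'
from h import *
from scipy.spatial.transform import Rotation as R
w=cam('wrist');f=lambda u,v,z:atz(w,(200+u/6-.5,195+v/6-.5),z)
print('c',f(381,328,.024).round(4),'outer',f(390,328,.024).round(4))
for a,b in[((295,207),(430,188)),((345,455),(465,432))]:
    for z in (.02,):
        d=f(*b,z)-f(*a,z);print(np.degrees(np.arctan2(d[1],d[0])).round(1),np.linalg.norm(d).round(4),((f(*a,z)+f(*b,z))/2).round(4))
s=manip.sense();q=s['tool_rot'];y=R.from_quat([q[1],q[2],q[3],q[0]]).apply([0,1,0]);print('psi',np.degrees(np.arctan2(y[1],y[0])),s['joint_pos'],s['position'],s['clock'])
E
```

```text
c [ 0.5101 -0.2391  0.024 ] outer [ 0.5121 -0.239   0.024 ]
13.6 0.0304 [ 0.5037 -0.21    0.02  ]
17.0 0.0285 [ 0.5176 -0.2693  0.02  ]
psi 5.150737012944585 [ 0.24836093  0.43988335 -0.02773707  1.71008726  0.0132693   0.99213266
  0.30589947] [ 0.52628048 -0.14523481  0.2437102 ] 9.275
```

Emit:
{"op": "arm_command", "data": {
  "increments": [
    [-0.013, -0.078, -0.05, 0, 0, -0.168],
    [-0.013, -0.078, -0.05, 0, 0, -0.168],
    [-0.013, -0.078, -0.05, 0, 0, -0.168],
    [-0.013, -0.078, -0.05, 0, 0, -0.168],
    [-0.013, -0.078, -0.05, 0, 0, -0.168],
    [-0.013, -0.078, -0.05, 0, 0, -0.168],
    [-0.013, -0.078, -0.05, 0, 0, -0.168],
    [-0.014, -0.078, -0.05, 0, 0, -0.168],
    [0, 0, 0, 0, 0, 0],
    [0, 0, 0, 0, 0, 0]
  ],
  "hand": 85
}}

```text
clock: 10.52
position: [0.5109, -0.2394, 0.1839]
tool_rot: [-0.0, 0.992, 0.127, 0.0]
ft_force: [-0.3, 0.5, -0.1]
grip_width: 0.085
grip_force: 0.0
```

```bash
cat > st.py <<'E'
from h import *
from scipy.spatial.transform import Rotation as R
s=manip.sense();q=s['tool_rot'];r=R.from_quat([q[1],q[2],q[3],q[0]]);y=r.apply([0,1,0]);z=r.apply([0,0,1])
print('psi',np.degrees(np.arctan2(y[1],y[0])).round(2),'zax',z.round(4),s['position'].round(4) if hasattr(s['position'],'round') else s['position'],np.round(s['ft_force'],2),np.round(s['ft_torque'],2),s['grip_width'],s['clock'],np.round(s['joint_pos'],2))
E
python3 st.py
```

```text
psi -75.42 zax [ 4.e-04  8.e-04 -1.e+00] [ 0.5109 -0.2394  0.1839] [-0.34  0.47 -0.15] [0.01 0.05 0.03] 0.08498397278049113 10.525 [ 0.18  0.55  0.35  1.75 -0.23  0.88 -0.69]
```

Emit:
{"op": "arm_command", "data": {
  "increments": [
    [0, 0, -0.36, 0, 0, 0],
    [0, 0, -0.36, 0, 0, 0],
    [0, 0, -0.3, 0, 0, 0],
    [0, 0, -0.14, 0, 0, 0],
    [0, 0, -0.06, 0, 0, 0],
    [0, 0, 0, 0, 0, 0],
    [0, 0, 0, 0, 0, 0]
  ]
}}

```text
clock: 11.4
position: [0.5114, -0.2409, 0.002]
tool_rot: [0.001, 0.992, 0.125, 0.001]
ft_force: [-0.2, -1.1, -0.6]
grip_width: 0.0849
grip_force: 0.0
```

Emit:
{"op": "arm_command", "data": {
  "increments": [
    [0, 0, 0, 0, 0, 0],
    [0, 0, 0, 0, 0, 0],
    [0, 0, 0, 0, 0, 0],
    [0, 0, 0, 0, 0, 0]
  ],
  "hand": 55,
  "grip_force": 40
}}

```text
clock: 11.9
position: [0.511, -0.2407, 0.002]
tool_rot: [0.0, 0.992, 0.125, 0.001]
ft_force: [-0.7, 1.2, 6.7]
grip_width: 0.0639
grip_force: 44.7
```

```bash
python3 st.py
```

```text
psi -75.65 zax [ 1.7e-03 -3.0e-04 -1.0e+00] [ 0.511  -0.2407  0.002 ] [-0.73  1.21  6.66] [ 0.16  0.17 -0.05] 0.06390711789767571 11.9 [ 0.26  0.81  0.22  1.87 -0.35  0.49 -0.59]
```

Collar gripped (63.9 mm). Lift and carry it over the pot, turning to begin the search a little counter-clockwise of the seen gap.

Emit:
{"op": "arm_command", "data": {
  "increments": [
    [0, 0, 0.16, 0, 0, 0],
    [0, 0, 0.32, 0, 0, 0],
    [0, 0, 0.32, 0, 0, 0],
    [0, 0, 0.32, 0, 0, 0],
    [0.017, 0.288, 0, 0, 0, 0.121],
    [0.017, 0.288, 0, 0, 0, 0.121],
    [0.017, 0.288, 0, 0, 0, 0.121],
    [0.017, 0.288, 0, 0, 0, 0.121],
    [0.017, 0.288, 0, 0, 0, 0.121],
    [0.017, 0.288, 0, 0, 0, 0.121],
    [0, 0, 0, 0, 0, 0],
    [0, 0, 0, 0, 0, 0]
  ]
}}

```text
clock: 13.4
position: [0.5253, 0.0178, 0.1687]
tool_rot: [0.0, 0.875, 0.484, -0.0]
ft_force: [-0.2, -1.0, -0.7]
grip_width: 0.0639
grip_force: 44.8
```

```bash
python3 st.py
```

```text
psi -32.15 zax [-4.e-04 -1.e-03 -1.e+00] [0.5253 0.0178 0.1687] [-0.16 -0.97 -0.67] [-0.03  0.05  0.  ] 0.06391918093813602 13.4 [-0.17  0.5   0.14  1.86 -0.1   0.78 -0.54]
```

Emit:
{"op": "arm_command", "data": {
  "increments": [
    [0.006, 0.005, -0.2, 0, 0, 0],
    [0, 0, -0.2, 0, 0, 0],
    [0, 0, -0.1, 0, 0, 0],
    [0, 0, -0.03, 0, 0, 0],
    [0, 0, 0, 0, 0, 0],
    [0, 0, 0, 0, 0, 0]
  ]
}}

```text
clock: 14.15
position: [0.5273, 0.0193, 0.0902]
tool_rot: [0.0, 0.875, 0.484, 0.001]
ft_force: [0.2, -0.1, -1.2]
grip_width: 0.0641
grip_force: 44.8
```

Emit:
{"op": "arm_command", "data": {
  "increments": [
    [0, 0, -0.015, 0, 0, 0],
    [0, 0, -0.01, 0, 0, 0],
    [0, 0, 0, 0, 0, 0]
  ]
}}

```text
clock: 14.52
position: [0.5264, 0.0194, 0.0854]
tool_rot: [-0.0, 0.875, 0.484, -0.0]
ft_force: [-0.6, -0.7, -1.0]
grip_width: 0.0642
grip_force: 44.8
```

Emit:
{"op": "arm_command", "data": {
  "increments": [
    [0, 0, -0.015, 0, 0, 0],
    [0, 0, 0, 0, 0, 0]
  ]
}}

```text
clock: 14.78
position: [0.5264, 0.0194, 0.083]
tool_rot: [-0.0, 0.875, 0.484, -0.0]
ft_force: [0.1, 0.7, -0.6]
grip_width: 0.0639
grip_force: 44.8
```

Emit:
{"op": "arm_command", "data": {
  "increments": [
    [0, -0.005, -0.008, 0, 0, 0],
    [0, 0, 0, 0, 0, 0]
  ]
}}

```text
clock: 15.02
position: [0.5265, 0.0185, 0.082]
tool_rot: [-0.0, 0.875, 0.484, -0.0]
ft_force: [0.1, 0.3, -1.1]
grip_width: 0.0641
grip_force: 44.8
```

Emit:
{"op": "arm_command", "data": {
  "increments": [
    [0, 0, -0.01, 0, 0, 0],
    [0, 0, 0, 0, 0, 0]
  ]
}}

```text
clock: 15.28
position: [0.5267, 0.0186, 0.081]
tool_rot: [0.0, 0.875, 0.484, 0.0]
ft_force: [-1.2, 0.3, 4.3]
grip_width: 0.0637
grip_force: 45.4
```

Studs rest on the thread tops at 5 N. Turn clockwise in small steps.

Emit:
{"op": "arm_command", "data": {
  "increments": [
    [0, 0, -0.002, 0, 0, -0.033],
    [0, 0, 0, 0, 0, -0.033],
    [0, 0, 0, 0, 0, 0]
  ]
}}

```text
clock: 15.65
position: [0.5264, 0.0188, 0.0799]
tool_rot: [-0.0, 0.891, 0.453, -0.0]
ft_force: [1.1, -0.1, -0.8]
grip_width: 0.0639
grip_force: 44.8
```

Emit:
{"op": "arm_command", "data": {
  "increments": [
    [0, 0, 0, 0, 0, -0.033],
    [0, 0, 0, 0, 0, -0.033],
    [0, 0, 0, 0, 0, 0]
  ]
}}

```text
clock: 16.02
position: [0.5265, 0.0186, 0.0802]
tool_rot: [0.0, 0.906, 0.422, -0.0]
ft_force: [0.5, -0.6, -0.5]
grip_width: 0.0642
grip_force: 44.8
```

Emit:
{"op": "arm_command", "data": {
  "increments": [
    [0, 0, -0.012, 0, 0, 0],
    [0, 0, 0, 0, 0, 0]
  ]
}}

```text
clock: 16.27
position: [0.5264, 0.0186, 0.0783]
tool_rot: [-0.0, 0.906, 0.422, -0.0]
ft_force: [0.1, 0.4, -0.3]
grip_width: 0.0639
grip_force: 44.8
```

Emit:
{"op": "arm_command", "data": {
  "increments": [
    [0, 0, -0.012, 0, 0, 0],
    [0, 0, 0, 0, 0, 0]
  ]
}}

```text
clock: 16.52
position: [0.5265, 0.0186, 0.0765]
tool_rot: [-0.0, 0.906, 0.422, -0.0]
ft_force: [-0.4, 0.1, -0.9]
grip_width: 0.0637
grip_force: 44.8
```

The studs have dropped in. Press down to 77 mm (TCP about 0.0665).

Emit:
{"op": "arm_command", "data": {
  "increments": [
    [0, 0, -0.02, 0, 0, 0],
    [0, 0, -0.015, 0, 0, 0],
    [0, 0, 0, 0, 0, 0]
  ]
}}

```text
clock: 16.9
position: [0.5265, 0.0186, 0.0715]
tool_rot: [-0.0, 0.906, 0.422, -0.0]
ft_force: [0.4, 0.8, 1.9]
grip_width: 0.0638
grip_force: 45.2
```

Emit:
{"op": "arm_command", "data": {
  "increments": [
    [0, 0, -0.015, 0, 0, 0],
    [0, 0, -0.01, 0, 0, 0],
    [0, 0, 0, 0, 0, 0]
  ]
}}

```text
clock: 17.27
position: [0.5265, 0.0186, 0.068]
tool_rot: [-0.0, 0.906, 0.422, 0.0]
ft_force: [-1.2, -0.5, 5.7]
grip_width: 0.0641
grip_force: 45.6
```

Emit:
{"op": "arm_command", "data": {
  "increments": [
    [0, 0, -0.008, 0, 0, 0],
    [0, 0, 0, 0, 0, 0]
  ]
}}

```text
clock: 17.52
position: [0.5265, 0.0186, 0.067]
tool_rot: [-0.0, 0.906, 0.422, 0.0]
ft_force: [-2.2, -0.1, 6.6]
grip_width: 0.0639
grip_force: 45.7
```

Emit:
{"op": "arm_command", "data": {
  "increments": [
    [0, 0, -0.007, 0, 0, 0],
    [0, 0, 0, 0, 0, 0]
  ]
}}

```text
clock: 17.77
position: [0.5266, 0.0186, 0.0669]
tool_rot: [-0.0, 0.906, 0.422, 0.0]
ft_force: [-2.6, -0.3, 13.6]
grip_width: 0.0639
grip_force: 46.6
```

Emit:
{"op": "arm_command", "data": {
  "increments": [
    [0, 0, 0, 0, 0, -0.06],
    [0, 0, 0, 0, 0, -0.06],
    [0, 0, 0, 0, 0, -0.06],
    [0, 0, 0, 0, 0, 0]
  ]
}}

```text
clock: 18.27
position: [0.5277, 0.0185, 0.067]
tool_rot: [0.0, 0.942, 0.335, 0.001]
ft_force: [-1.5, -0.4, 11.1]
grip_width: 0.0641
grip_force: 46.3
```

```bash
python3 st.py
```

```text
psi -50.88 zax [ 3.e-03  2.e-04 -1.e+00] [0.5277 0.0185 0.067 ] [-1.5  -0.41 11.13] [ 0.02  0.47 -0.17] 0.0640647925346058 18.275 [-0.21  0.66  0.2   1.95 -0.23  0.55 -0.74]
```

Emit:
{"op": "arm_command", "data": {
  "increments": [
    [0, 0, 0, 0, 0, -0.06],
    [0, 0, 0, 0, 0, -0.06],
    [0, 0, 0, 0, 0, -0.06],
    [0, 0, 0, 0, 0, 0]
  ]
}}

```text
clock: 18.77
position: [0.5281, 0.0182, 0.067]
tool_rot: [0.001, 0.97, 0.245, 0.002]
ft_force: [-0.8, -0.1, 10.5]
grip_width: 0.0637
grip_force: 46.3
```

```bash
python3 st.py
```

```text
psi -61.68 zax [ 3.9e-03 -2.0e-04 -1.0e+00] [0.5281 0.0182 0.067 ] [-0.75 -0.13 10.47] [-0.05  0.26 -0.08] 0.0636871789266259 18.775 [-0.24  0.67  0.25  1.95 -0.3   0.55 -0.87]
```

Emit:
{"op": "arm_command", "data": {
  "increments": [
    [-0.005, 0.001, 0, 0, 0, -0.06],
    [0, 0, 0, 0, 0, -0.06],
    [0, 0, 0, 0, 0, -0.06],
    [0, 0, 0, 0, 0, 0]
  ]
}}

```text
clock: 19.27
position: [0.5279, 0.018, 0.067]
tool_rot: [0.001, 0.988, 0.152, 0.002]
ft_force: [-0.5, -0.8, 9.5]
grip_width: 0.064
grip_force: 46.1
```

```bash
python3 st.py
```

```text
psi -72.49 zax [ 5.2e-03 -8.0e-04 -1.0e+00] [0.5279 0.018  0.067 ] [-0.5  -0.82  9.49] [-0.12  0.15 -0.08] 0.06400541011268107 19.275 [-0.27  0.67  0.3   1.95 -0.36  0.56 -0.99]
```

Emit:
{"op": "arm_command", "data": {
  "increments": [
    [-0.005, 0.002, 0, 0, 0, -0.06],
    [0, 0, 0, 0, 0, -0.06],
    [0, 0, 0, 0, 0, 0]
  ]
}}

```text
clock: 19.65
position: [0.5276, 0.018, 0.067]
tool_rot: [0.001, 0.996, 0.09, 0.003]
ft_force: [0.3, -1.3, 8.4]
grip_width: 0.0638
grip_force: 46.1
```

Emit:
{"op": "arm_command", "data": {
  "increments": [
    [0, 0, 0, 0, 0, -0.03],
    [0, 0, 0, 0, 0, 0]
  ]
}}

```text
clock: 19.9
position: [0.5276, 0.018, 0.067]
tool_rot: [0.001, 0.997, 0.074, 0.003]
ft_force: [-0.1, -0.7, 9.7]
grip_width: 0.0639
grip_force: 46.1
```

```bash
python3 st.py
```

```text
psi -81.47 zax [ 0.0059 -0.0012 -1.    ] [0.5276 0.018  0.067 ] [-0.11 -0.73  9.68] [-0.24 -0.   -0.05] 0.06389320065036994 19.9 [-0.3   0.68  0.35  1.96 -0.41  0.57 -1.1 ]
```

Emit:
{"op": "arm_command", "data": {
  "increments": [
    [0, 0, 0, 0, 0, -0.03],
    [0, 0, 0, 0, 0, -0.02],
    [0, 0, 0, 0, 0, 0]
  ]
}}

```text
clock: 20.27
position: [0.5275, 0.018, 0.067]
tool_rot: [0.001, 0.999, 0.048, 0.003]
ft_force: [0.4, -1.4, 9.4]
grip_width: 0.0639
grip_force: 46.1
```

```bash
python3 st.py
```

```text
psi -84.45 zax [ 0.0058 -0.0011 -1.    ] [0.5275 0.018  0.067 ] [ 0.38 -1.37  9.4 ] [-0.19  0.01  0.01] 0.06392273760071208 20.275 [-0.31  0.68  0.36  1.96 -0.42  0.57 -1.14]
```

Emit:
{"op": "arm_command", "data": {
  "increments": [
    [0, 0, 0, 0, 0, -0.025],
    [0, 0, 0, 0, 0, 0]
  ]
}}

```text
clock: 20.52
position: [0.5275, 0.018, 0.067]
tool_rot: [0.001, 0.999, 0.035, 0.003]
ft_force: [0.1, -1.2, 9.7]
grip_width: 0.0637
grip_force: 46.1
```

```bash
python3 st.py
```

```text
psi -85.96 zax [ 0.0057 -0.0011 -1.    ] [0.5275 0.018  0.067 ] [ 0.12 -1.24  9.74] [-0.17  0.1   0.02] 0.06371993252679048 20.525 [-0.31  0.68  0.37  1.96 -0.43  0.57 -1.16]
```

Emit:
{"op": "arm_command", "data": {
  "increments": [
    [0, 0, 0, 0, 0, -0.025],
    [0, 0, 0, 0, 0, 0]
  ]
}}

```text
clock: 20.78
position: [0.5274, 0.018, 0.067]
tool_rot: [0.001, 1.0, 0.022, 0.003]
ft_force: [0.1, -1.2, 9.5]
grip_width: 0.0643
grip_force: 46.1
```

```bash
python3 st.py
```

```text
psi -87.46 zax [ 0.0057 -0.0011 -1.    ] [0.5274 0.018  0.067 ] [ 0.06 -1.15  9.53] [-0.21  0.08  0.01] 0.06428746636138995 20.775 [-0.32  0.68  0.38  1.96 -0.44  0.57 -1.18]
```

Emit:
{"op": "arm_command", "data": {
  "increments": [
    [0, 0, 0, 0, 0, -0.025],
    [0, 0, 0, 0, 0, 0]
  ]
}}

```text
clock: 21.02
position: [0.5274, 0.0181, 0.067]
tool_rot: [0.001, 1.0, 0.009, 0.003]
ft_force: [0.1, -1.1, 8.9]
grip_width: 0.064
grip_force: 46.1
```

```bash
python3 st.py
```

```text
psi -88.95 zax [ 0.0056 -0.0011 -1.    ] [0.5274 0.0181 0.067 ] [ 0.12 -1.07  8.94] [-0.24  0.12  0.01] 0.0640350281029802 21.025 [-0.32  0.69  0.38  1.96 -0.45  0.58 -1.19]
```

Emit:
{"op": "arm_command", "data": {
  "increments": [
    [0, 0, 0, 0, 0, -0.025],
    [0, 0, 0, 0, 0, 0]
  ]
}}

```text
clock: 21.28
position: [0.5274, 0.0183, 0.067]
tool_rot: [0.0, 1.0, -0.003, 0.003]
ft_force: [-0.4, -1.1, 9.5]
grip_width: 0.0641
grip_force: 46.1
```

```bash
python3 st.py
```

```text
psi -90.4 zax [ 5.5e-03 -9.0e-04 -1.0e+00] [0.5274 0.0183 0.067 ] [-0.45 -1.05  9.47] [-0.1   0.12  0.14] 0.064140973371352 21.275 [-0.33  0.69  0.39  1.96 -0.45  0.58 -1.21]
```

Emit:
{"op": "arm_command", "data": {
  "increments": [
    [0, 0, 0, 0, 0, -0.015],
    [0, 0, 0, 0, 0, 0]
  ]
}}

```text
clock: 21.52
position: [0.5274, 0.0185, 0.067]
tool_rot: [0.0, 1.0, -0.01, 0.003]
ft_force: [-0.7, -0.4, 10.2]
grip_width: 0.0641
grip_force: 46.1
```

```bash
python3 st.py
```

```text
psi -91.19 zax [ 0.0054 -0.001  -1.    ] [0.5274 0.0185 0.067 ] [-0.66 -0.38 10.15] [-0.12  0.07  0.32] 0.06407175654760282 21.525 [-0.33  0.69  0.39  1.96 -0.46  0.58 -1.22]
```

Emit:
{"op": "arm_command", "data": {
  "increments": [
    [0, 0, 0, 0, 0, -0.015],
    [0, 0, 0, 0, 0, 0]
  ]
}}

```text
clock: 21.78
position: [0.5274, 0.0185, 0.067]
tool_rot: [0.001, 1.0, -0.017, 0.003]
ft_force: [0.0, -1.4, 10.0]
grip_width: 0.0643
grip_force: 46.0
```

```bash
python3 st.py
```

```text
psi -91.93 zax [ 0.0053 -0.0014 -1.    ] [0.5274 0.0185 0.067 ] [ 1.000e-02 -1.450e+00  1.004e+01] [-0.14  0.06  0.83] 0.06429915106287937 21.775 [-0.33  0.69  0.4   1.96 -0.46  0.58 -1.23]
```

Against the stop at 0.8 N m. Ease off, release, and lift clear.

Emit:
{"op": "arm_command", "data": {
  "increments": [
    [0, 0, 0.003, 0, 0, 0.012],
    [0, 0, 0, 0, 0, 0]
  ]
}}

```text
clock: 22.02
position: [0.5273, 0.0185, 0.067]
tool_rot: [0.001, 1.0, -0.012, 0.003]
ft_force: [0.8, -0.2, 5.6]
grip_width: 0.0641
grip_force: 45.6
```

Emit:
{"op": "arm_command", "data": {
  "increments": [
    [0, 0, 0, 0, 0, 0],
    [0, 0, 0, 0, 0, 0],
    [0, 0, 0, 0, 0, 0],
    [0, 0, 0, 0, 0, 0]
  ],
  "hand": 85
}}

```text
clock: 22.52
position: [0.5248, 0.0191, 0.0656]
tool_rot: [0.0, 1.0, -0.013, -0.0]
ft_force: [-1.0, -0.0, 0.4]
grip_width: 0.0849
grip_force: 0.0
```

Emit:
{"op": "arm_command", "data": {
  "increments": [
    [0, 0, 0.1, 0, 0, 0],
    [0, 0, 0.2, 0, 0, 0],
    [0, 0, 0.3, 0, 0, 0],
    [0, 0, 0.3, 0, 0, 0],
    [0.1, -0.3, 0, 0, 0, 0],
    [0.1, -0.3, 0, 0, 0, 0],
    [0, 0, 0, 0, 0, 0],
    [0, 0, 0, 0, 0, 0]
  ]
}}

```text
clock: 23.52
position: [0.5548, -0.0704, 0.2013]
tool_rot: [-0.001, 1.0, -0.013, 0.0]
ft_force: [-0.4, 0.4, 0.7]
grip_width: 0.0852
grip_force: 0.0
```

```bash
python3 - <<'E'
from fit import *
for n in('scene','side'):
    c=cam(n);im=cv2.cvtColor(c['image'],cv2.COLOR_RGB2GRAY)
    b=cv2.cvtColor(c['image'],cv2.COLOR_RGB2BGR)
    p=proj(c,[.5265,.0185,.08])[0].astype(int)
    # overlay predicted top outer circle (home: top at .090) on enlarged crop
    x0,y0=p[0]-32,p[1]-30;k=6;C=cv2.resize(b[y0:y0+60,x0:x0+64],None,fx=k,fy=k,interpolation=3)
    t=np.linspace(0,2*np.pi,60)
    for r,z in((.031,.090),(.031,.066)):
        q=(proj(c,np.c_[.5265+r*np.cos(t),.0185+r*np.sin(t),0*t+z])-[x0,y0]+.5)*k
        for u in q.astype(int): cv2.circle(C,tuple(int(v) for v in u),1,(0,0,255) if z>.08 else (0,255,0),-1)
    cv2.imwrite(f'pics/f_{n}.png',C)
a=cv2.imread('pics/f_scene.png');b=cv2.imread('pics/f_side.png');cv2.imwrite('pics/final.png',np.hstack([a,b]))
E
python3 st.py
```

```text
psi -91.37 zax [-4.0e-04  1.4e-03 -1.0e+00] [ 0.5548 -0.0691  0.2009] [ 0.17 -0.43  0.02] [ 0.03 -0.04 -0.03] 0.08499922634128243 23.625 [-0.25  0.55  0.52  1.74 -0.33  0.94 -1.19]
```

View pics/final.png

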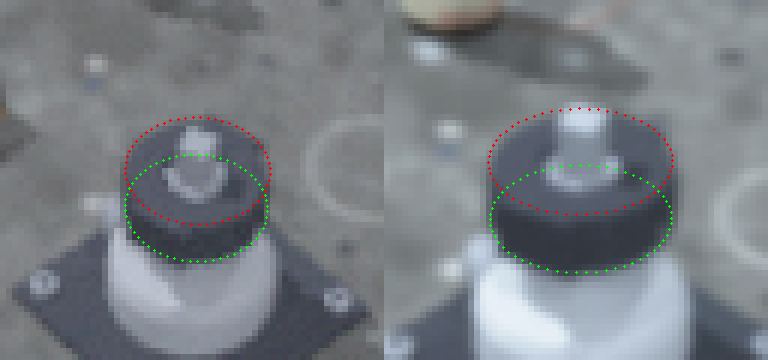

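Both views show the collar level and matching the home outline (top ellipse at crop (197,171) and (581,161)), with the knob up through the hole. Handing in.

```bash
python3 -c "
from cell import manip
print(manip.job_done())"
```

```text
the job is handed in; nothing more can be done
None
```

The disc is seated in the mouth knob up, and the collar is screwed clockwise to its stop and released, level and at home height in both camera views; I handed the job in at about 24 s with the wrist force under 20 N in every reading, but the hand-in returned no verdict.

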